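# Caliper check of a specimen vial

## Task

Take the blue-capped glass vial out of the white rack and stand it upright on the caliper stand between the open jaws, in the inner half of the jaws next to the beam, not out at the tips. Then slide the caliper's moving jaw gently shut until both jaws bear on the glass with a proper measuring press, without squeezing it hard or twisting the sliding jaw out of square. Let go and leave the caliper closed on the vial so its diameter can be read; leave everything else where it is.

Things in the scene. Friction and masses are not known exactly. Their poses are not given: they have to be found in the camera images.
- vial: Straight glass specimen vial with a blue push-on cap, standing in a cell of the white rack. 66 mm tall; glass from 0 to 42 mm, somewhere between 27 and 34 mm across (the caliper is to tell the exact diameter); cap from 42 to 66 mm above its foot, 32 mm across. About 55 g. Origin at the centre of its underside, z up along its axis. Grip it by the cap.
- rack: White plastic rack fixed to the bench, 118 x 180 x 30 mm (x, y, z), with 2 x 3 square cells 33 mm wide and 24 mm deep on a 62 mm pitch; four cells hold vials. A vial's foot in a cell is 6 mm above the bench. Origin at the centre of its underside.
- stand: Grey steel base plate fixed to the bench, carrying a 200 mm digital caliper that lies flat. Origin on the bench under the beam's axis. The plate is 10 mm thick, x -75 to +55, y -165 to +145 mm. The beam (16 mm wide, 4 thick) runs along y at x 0, z 36 mm. The two end clamps (y over 124 and below -142 mm) rise to z 62 mm; nothing else is above 46 mm.
- fixed_jaw: The caliper's fixed jaw, dark steel, rigid with the stand at its +y end. Origin on the beam's axis in the plane of its measuring face (stand frame 0, 100, 36 mm), axes as the stand's. The face looks to -y. Both jaws point to -x, from the beam's edge at x -8 mm to the tips at x -58 mm, and are 6 mm thick (33 to 39 mm over the bench).
- fixed_face (a point): Point on the fixed jaw's measuring face, 30 mm from the beam's axis towards the tips (stand frame -30, 100, 36 mm), axes as the stand's. The inner half of the jaws is x -8 to -33 mm of the stand: the vial's centre belongs near x -30 mm, and its foot on the plate, 10 mm over the bench.
- jaw: The caliper's slider: black housing with display, and the moving jaw at its +y end. Origin on the beam's axis at z 36 mm, 40 mm behind (-y of) its measuring face; axes as the stand's. The housing is 42 mm wide in x, z 27 to 45 mm, and runs from -36 to +30 mm in y; pinch it across its width or push its rear (-y) face. Moving it to +y closes the caliper.
- jaw_face (a point): Point on the moving jaw's measuring face, 30 mm from the beam's axis towards the tips; looks to +y. The slider has some spring: a press of F newtons, d metres to the side of the line of push, twists it about the vertical by F*d/8 rad; beyond about 1.5 degrees it is out of square. 2 to 4 N on the glass is a proper measuring press, 6 N is too much.
- reading (a joint): Opening between the two measuring faces in m: 0 is shut, it grows to 0.115 as the jaw opens; starts at 0.060 to 0.090. Sliding takes about 2.5 N of friction (plus 6 N per m/s), and the slider stays where it is left.
- vial_red: Like the vial but with a red cap, in the rack; leave alone. Origin at the centre of its underside.
- vial_white: Like the vial but with a white cap, in the rack; leave alone.
- vial_foil: Like the vial but with a silver cap, in the rack; leave alone.
- petri_large: Clear lidded dish, 90 mm across, 16 mm high; bystander. Origin under its centre.
- petri_small: Clear lidded dish, 60 mm across, 14 mm high; bystander. Origin under its centre.
- bottle: Glass bottle with a grey cap, 64 mm across, 115 mm high; bystander. Origin under its centre.
- forceps: Steel forceps lying flat, 150 mm long, 12 mm wide, 6 mm high; bystander. Origin under its middle.
Not all that is in view belongs to the job. Of the things that look like the vial, the middle-sized one is meant.

How it is judged (in metres and radians):
On the way, in this order (a step that is already met when the one before it is completed fails the run):
1. the vial has been let go, standing upright on the stand's plate between the open jaws, in their inner half (x of vial in the frame of stand between -0.045 and -0.02 m and angle between vial's own z axis and vertical below 0.06 rad and z of vial in the frame of stand between 0.007 and 0.013 m and y of vial in the frame of fixed_face between -0.085 and -0.012 m and y of vial in the frame of jaw_face above 0.012 m and contact force between each of the fingers, jaw and vial below 0.05 N), for 0.2 s.
2. the moving jaw has been closed until both jaws bear on the glass (x of vial in the frame of stand between -0.045 and -0.02 m and angle between vial's own z axis and vertical below 0.06 rad and z of vial in the frame of stand between 0.007 and 0.013 m and contact force between each of fixed_jaw, jaw and vial above 0.8 N), for 0.2 s.
At the end, for the whole second after the job is handed in: Vial upright (0.06 rad) on the stand's plate, its centre 20 to 45 mm from the beam's axis on the jaws' side; both jaws bear on the glass (over 0.5 N each); moving jaw square within 0.025 rad; everything let go and at rest; bystanders within 20 mm of their starts (x of vial in the frame of stand between -0.045 and -0.02 m and angle between vial's own z axis and vertical below 0.06 rad and z of vial in the frame of stand between 0.007 and 0.013 m and contact force between each of fixed_jaw, jaw and vial above 0.5 N and angle between the x axis of jaw and the x axis of stand, either way round below 0.025 rad and contact force between the fingers and vial below 0.05 N and contact force between the fingers and jaw below 0.05 N and linear speed of vial below 0.01 m/s and distance of each of vial_red, vial_white, vial_foil, petri_large, petri_small, bottle, forceps from where it was at the start of the episode below 0.02 m); the robot touches nothing.
It fails at once if the moving jaw twisted out of square by more than 0.03 rad (not (angle between the x axis of jaw and the x axis of stand, either way round below 0.03 rad)).
It fails at once if the moving jaw pressed on the vial with more than 6 N (contact force between jaw and vial above 6 N).
It fails at once if a bystander moved by more than 20 mm (distance of any of vial_red, vial_white, vial_foil, petri_large, petri_small, bottle, forceps from where it was at the start of the episode above 0.02 m).
It also fails if it takes over 51 s, if anything falls off the work surface, if the arm or the gripper's body presses on something with over 40 N, if the wrist force passes 120 N, or if a joint passes its speed limit or range.

## Robot

A 6-joint arm with a two-finger parallel gripper is mounted at the origin on the work surface. World frame = base frame: x ahead of the robot, y to its left, z up, the work surface at z = 0. Lengths are in mm, angles in rad, forces in N, time in s.
With the tool pointing down it reaches from about 375 to 975 mm from the base axis. Payload 3.8 kg.
Tool frame: the origin (TCP) lies at the very end of the fingers, on their centre line; the grasp point (between the pads) lies 19 mm behind it (bot.grasp_offset is the distance from the TCP to the grasp point, in mm); z points along the fingers, y is the line along which they close (so a half turn about z gives the same grasp; the last joint's range is limited). The gripper opens to 85 mm and grips with 20 to 120 N. Pads are 22 mm wide; open, the fingers measure 114 mm over their backs; the gripper's body (76 mm by 85 mm) begins 54 mm behind the grasp point. The pads swing forward as they close: fully open they stand 13 mm farther back than shut.
Start: joints at [1.127, 0.264, 1.604, -0, 1.274, -0.037], TCP at [267.076, 619.91, 231.28] pointing down, gripper open.
Joint ranges: [-2.63, 2.63], [-0.94, 2.18], [0.31, 2.57], [-1.31, 4.45], [0, 2.66], [-2.55, 2.55]. Speed limits (rad/s): [2.57, 2.57, 3.14, 3.14, 3.14, 3.14].

## Interface

Orientations are given as a rotation vector (axis times angle).
In Python, from workcell import bot gives the robot as it stands.
- The arm moves only by the tool step_arm, never from a script. Its argument "steps" is a list of rows, each a list of 4 numbers: the shift along the tool's x, y, z in cm, then the turn about the tool's z in degrees. In form: [[dx, dy, dz, spin], ...]. A call has 1 to 8 rows; each row shifts and turns the commanded pose from where the row before left it, along the tool's axes as they then stand; what a row does not reach is not made up. A row lasts 1/8 s, in which the tool goes at most 62.5 mm and 10.7 degrees, less where a joint would pass 70% of its speed; a pose out of reach is approached as far as the arm can. A call with a gripper value outside its range is refused whole. "claw" is the closure, from 0 (fully open) to 1 (shut), set as the call begins (left out, the last holds). The fingers move at their own pace and stop on an object; the grip force is fixed at half the most. Time passes only in rows, so rows that do not move let the fingers close. It gives the time, the measured TCP pose, the force, the opening and the grip force at its end, in the units of the state.
- bot.state(): the state, without advancing time (a new reading comes with each control period).
- bot.camera(name): name is "side" or "top"; returns a dict with "color" (480x640x3 uint8, blue, green, red), "fx", "fy", "cx", "cy" (pixels), "R" (3x3) and "t" (3): a world point X has camera coordinates R X + t. Camera axes: x right, y down, z forward; pixel columns grow to the right and rows downward; lengths in mm; the calibration is good to about 2 mm. A picture is of the moment at which its call begins. There is no depth.
- bot.job_done(): hands the job in; it is judged then, once.
The state is a dict: "t": time; "joint_pos": joint angles; "joint_velocities": joint speeds; "joint_torque": joint torques, N m; "ee_pos": TCP position; "ee_rot": TCP orientation; "contact_force": force on the tool from outside, world axes, zero at the start; "wrist_torque": the same for the moment, N m; "opening": opening from 0.0 (shut) to 1.0 (fully open); "grasp_force": force on a finger pad.
Only numpy, scipy, OpenCV 4.12 (cv2) and the standard library are available. Lean on these libraries where they do the work, as an engineer would, in place of code of your own. Each camera call takes 0.05 s, during which the arm holds its last target. There are 200 camera calls.

## Working session

There is one attempt and no reset: what is moved stays moved. The work goes in short steps, Python scripts to look and compute and a tool call to move; the robot and the scene stay as the last step left them, time stands still between calls to the robot, and variables do not carry over. Pictures are saved under pics/ and viewed, at most 11 in all, crops included, and the job is handed in when it is done.

Besides the shell and the picture viewer there is one more tool, called after ">>>" as name(argument=value, ...), one argument or row to a line, values as JSON. step_arm: Moves the arm, as the interface text tells. Its arguments: {"type":"object","properties":{"steps":{"type":"array"},"claw":{"type":"number"}},"required":["steps"]}

```bash
mkdir -p pics; ls
cat > h.py <<'E'
import numpy as np, cv2
from workcell import bot
def px(c,X):
    p=np.array(c["R"])@np.array(X,float)+np.array(c["t"]).ravel(); return np.array([c["fx"]*p[0]/p[2]+c["cx"],c["fy"]*p[1]/p[2]+c["cy"]])
def ray(c,u,v,z):
    R=np.array(c["R"]);t=np.array(c["t"]).ravel();o=-R.T@t;d=R.T@np.array([(u-c["cx"])/c["fx"],(v-c["cy"])/c["fy"],1]);return o+d*(z-o[2])/d[2]
E
python3 - <<'E'
from h import *
for n in("top","side"):
    c=bot.camera(n);cv2.imwrite(f"pics/{n}0.png",c["color"]);R=np.array(c["R"]);print(n,c["fx"],c["cx"],c["cy"],(-R.T@np.array(c["t"]).ravel()).round(),R.round(3).tolist())
s=bot.state();print(s)
E
```

```text
pics
top 476.63095505202136 325.1267732521163 246.55380463944604 [ 379.   68. 1211.] [[0.009, -1.0, -0.005], [-0.992, -0.009, -0.125], [0.125, 0.006, -0.992]]
side 500.69603033463517 319.18432208134783 236.39382284097923 [ -49. -618.  874.] [[0.757, -0.654, 0.004], [-0.449, -0.525, -0.723], [0.475, 0.545, -0.691]]
{'t': 0.1, 'joint_pos': array([ 1.12706950e+00,  2.64674421e-01,  1.60524341e+00,  2.55169031e-05,
        1.27368579e+00, -3.69147971e-02]), 'joint_velocities': array([ 6.28971595e-05, -1.56482713e-03, -3.30798171e-03,  1.83666112e-04,
        1.04581502e-03,  1.65648426e-03]), 'joint_torque': array([ 1.98998496e-04, -5.16708183e+01, -3.68588769e+01, -5.52697600e-05,
        6.25674409e-03, -2.39866665e-05]), 'ee_pos': array([266.80738707, 619.31640847, 230.08557369]), 'ee_rot': array([-6.34531236e-01, -3.07633047e+00,  3.05844149e-03]), 'contact_force': array([ 0.14853148, -0.50885374, -0.06198977]), 'wrist_torque': array([0.03414908, 0.06552079, 0.0001196 ]), 'grasp_force': 0.0, 'opening': 0.9996583546474644}
```

View pics/top0.png

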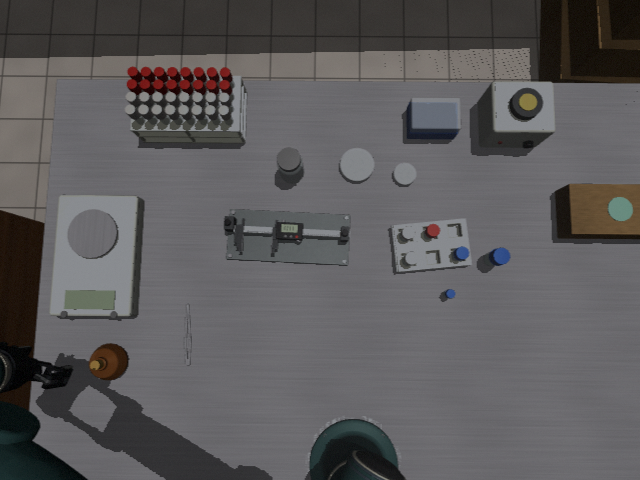

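View pics/side0.png

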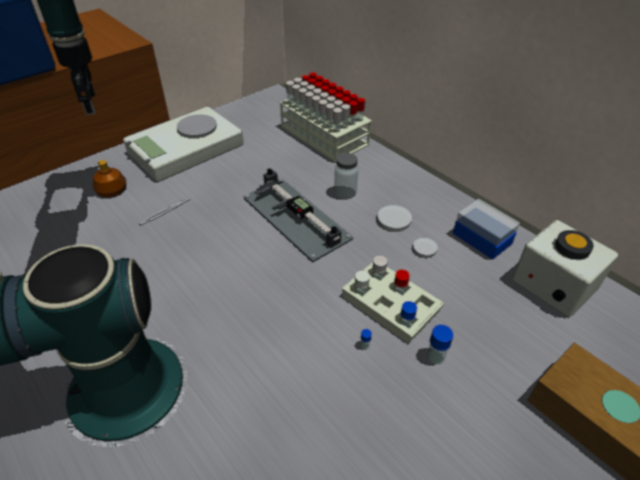

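The pictures show three blue-capped things (top view): one in the rack at (461,254), a larger free one at (500,256) and a smaller one at (450,294). By the description I want the rack one. The caliper is at (288,232), with its jaws pointing down in the image (-x) and the fixed jaw on the left. Next I check the choice in a close crop and measure.

Run:
```python
from h import *
C={n:bot.camera(n) for n in("top","side")}
for n,c in C.items():
    h=cv2.cvtColor(c["color"],cv2.COLOR_BGR2HSV)
    m=cv2.inRange(h,(105,150,60),(130,255,255))
    k,l,st,ce=cv2.connectedComponentsWithStats(m)
    for i in range(1,k):
        if st[i,4]>25: print(n,"blue",ce[i].round(1),st[i].tolist(),ray(c,*ce[i],62).round(1))
c=C["top"];im=c["color"]
a=cv2.resize(im[195:275,215:365],None,fx=5,fy=5,interpolation=cv2.INTER_CUBIC)
b=cv2.resize(im[205:310,380:520],None,fx=5,fy=5,interpolation=cv2.INTER_CUBIC)
cv2.imwrite("pics/st.png",a);cv2.imwrite("pics/rack.png",b)
print(im[255,260],im[255,200],im[220,330])
```

```text
top blue [462.  252.9] [457, 248, 11, 11, 104] [ 510.7 -257.8   62. ]
top blue [500.7 255.6] [493, 248, 17, 16, 204] [ 505.1 -351.2   62. ]
top blue [450.1 293.3] [446, 290, 9, 8, 51] [ 413.  -226.5   62. ]
side blue [494.2 240.7] [456, 222, 60, 36, 284] [ 810.4 -253.    62. ]
side blue [409.  309.9] [402, 302, 15, 18, 198] [ 507.1 -259.6   62. ]
side blue [442.3 336.4] [432, 325, 21, 25, 387] [ 507.6 -345.2   62. ]
side blue [366.  334.9] [362, 329, 9, 13, 98] [ 397.4 -246.    62. ]
[93 91 88] [110 105 106] [98 97 93]
```

View pics/st.png

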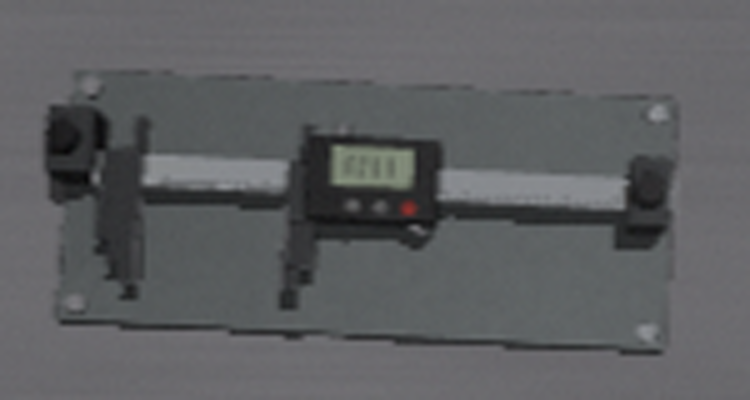

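View pics/rack.png

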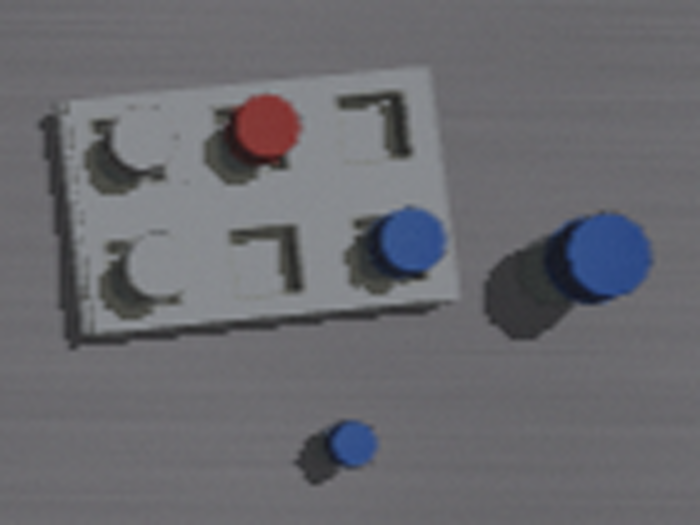

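The crops confirm it: the blue cap in the rack's near-right cell is at (462,253) and is middle-sized next to the other two. Plate corners and jaw edges are visible, so I can work out poses.

```bash
cat >> h.py <<'E'
def fit(L,W):
    L=np.array(L,float);W=np.array(W)[:,:2];l0=L.mean(0);w0=W.mean(0);a=L-l0;b=W-w0
    th=np.arctan2((a[:,0]*b[:,1]-a[:,1]*b[:,0]).sum(),(a*b).sum());R=np.array([[np.cos(th),-np.sin(th)],[np.sin(th),np.cos(th)]])
    return th,w0-R@l0,R,(a@R.T-b)
def tool(s):
    R=cv2.Rodrigues(np.array(s["ee_rot"]))[0];return R
def rel(s,T):  # shift in cm along the tool's axes
    return (tool(s).T@(np.array(T)-s["ee_pos"])/10).round(2)
E
python3 - <<'E'
from h import *
c=bot.camera("top");s=bot.state();sd=bot.camera("side")
P=lambda u,v,ox,oy,z:ray(c,(u+.5)/5-.5+ox,(v+.5)/5-.5+oy,z)
S=[P(u,v,215,195,10) for u,v in((78,70),(677,97),(662,352),(58,318))]
th,o,R,e=fit([(55,145),(55,-165),(-75,-165),(-75,145)],S);print("stand",np.degrees(th),o,e.round(1).tolist())
K=[P(u,v,380,205,30) for u,v in((68,103),(432,68),(460,297),(85,330))]
t2,o2,R2,e2=fit([(59,90),(59,-90),(-59,-90),(-59,90)],K);print("rack",np.degrees(t2),o2,e2.round(1).tolist(),"cell",o2+R2@[-31,-62])
print("cap top",P(411,240,380,205,72))
print("side cap",ray(sd,409,309.9,62))
for n,u,v,z in(("fixface",143,200,39),("movface",290,200,39),("movtip",283,290,39),("hous rear",440,165,45)):
    print(n,R.T@(P(u,v,215,195,z)[:2]-o))
for y in(60,75):print("target",o+R@[-30,y])
print(s["ee_pos"],tool(s).round(3).tolist(),s["opening"])
E
```

```text
stand -2.50696076068489 [566.00815045 178.06374438] [[1.1, 1.4], [-0.9, -0.6], [0.4, -2.2], [-0.7, 1.3]]
rack 5.419077725664376 [ 535.28747239 -192.18056166] [[2.5, -0.9], [0.2, 2.9], [-1.9, 2.5], [-0.8, -4.6]] cell [ 510.28129215 -256.83109105]
cap top [ 510.37919148 -254.42836481   72.        ]
side cap [ 507.10148885 -259.49928264   62.        ]
fixface [-15.79753585  99.72397568]
movface [-11.97681229  26.61472932]
movtip [-57.13017953  27.07674099]
hous rear [  8.54646743 -47.27451822]
target [538.66130858 239.31854206]
target [539.31741997 254.30418579]
[266.94990339 619.57797723 230.60472399] [[-0.918, 0.396, -0.0], [0.396, 0.918, -0.001], [0.0, -0.001, -1.0]] 1.0001346917787617
```

>>> step_arm(
  steps=[
    [0,0,0,8],
    [0,0,0,8],
    [0,0,0,8],
    [0,0,0,8],
    [0,0,0,8],
    [0,0,0,8],
    [0,0,0,8],
    [0,0,0,8],
  ],
  claw=0,
)

```text
t: 1.3
ee_pos: [267.0, 619.9, 231.2]
ee_rot: [2.174, 2.268, -0.0]
contact_force: [1.4, 0.2, -0.5]
opening: 1.0
grasp_force: 0.0
```

Run:
```python
from h import *
s=bot.state();print(s["t"],s["ee_pos"],s["ee_rot"],tool(s).round(3).tolist());print(rel(s,[509.5,-257,150]))
```

```text
1.3 [267.03532686 619.85957493 231.17303202] [ 2.17383201e+00  2.26796638e+00 -3.00520269e-04] [[-0.042, 0.999, -0.0], [0.999, 0.042, -0.0], [-0.0, -0.0, -1.0]]
[-88.63  20.51   8.13]
```

>>> step_arm(
  steps=[
    [-5,2.5,0,0],
    [-5,2.5,0,0],
    [-5.5,2.5,0,0],
    [-5.5,2.5,0,0],
    [-5.5,2.5,0,0],
    [-5.5,2.5,0,0],
    [-5.5,2.5,0,0],
    [-5.5,2.5,0,0],
  ],
)

```text
t: 2.3
ee_pos: [487.7, 198.0, 231.6]
ee_rot: [2.168, 2.273, 0.001]
contact_force: [0.8, -0.2, 0.2]
opening: 1.005
grasp_force: 0.0
```

>>> step_arm(
  steps=[
    [-5.5,0.5,1,0],
    [-5.5,0,1,0],
    [-5.5,0,1,0],
    [-5.5,0,1,0],
    [-5.5,0,1,0],
    [-5.5,0,1,0],
    [-5.5,0,1,0],
    [-5.5,0,1,0],
  ],
)

```text
t: 3.3
ee_pos: [512.7, -241.4, 151.2]
ee_rot: [2.169, 2.272, 0.001]
contact_force: [0.7, 0.0, -0.2]
opening: 1.003
grasp_force: 0.0
```

Run:
```python
from h import *
s=bot.state();print(s["t"],s["ee_pos"],tool(s).round(3).tolist());print(rel(s,[509.5,-257,120]))
```

```text
3.3 [ 512.67509806 -241.39048591  151.20325917] [[-0.047, 0.999, 0.001], [0.999, 0.047, -0.0], [-0.0, 0.001, -1.0]]
[-1.54 -0.39  3.12]
```

>>> step_arm(
  steps=[
    [-0.8,-0.2,1,0],
    [-0.8,-0.2,2,0],
    [0,0,2,0],
    [0,0,2,0],
    [0,0,1.7,0],
    [0,0,1,0],
    [0,0,0.7,0],
    [0,0,0,0],
  ],
)

```text
t: 4.3
ee_pos: [509.4, -255.4, 47.0]
ee_rot: [-2.168, -2.273, 0.0]
contact_force: [0.2, 0.3, 1.4]
opening: 1.003
grasp_force: 0.0
```

Run:
```python
from h import *
s=bot.state();print(s["t"],s["ee_pos"],s["contact_force"])
c=bot.camera("side");cv2.imwrite("pics/g.png",cv2.resize(c["color"][210:370,310:500],None,fx=3.5,fy=3.5,interpolation=2))
```

```text
4.3 [ 509.41731629 -255.44205993   46.96392318] [0.15741329 0.2781228  1.36471383]
```

View pics/g.png

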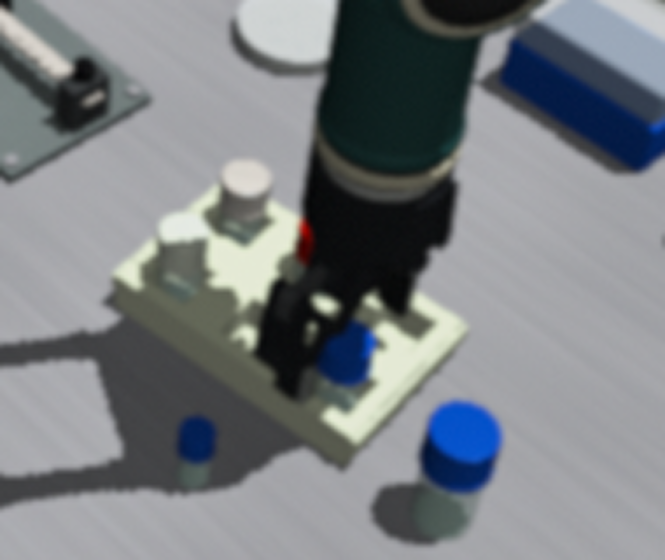

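The fingers straddle the blue cap, at crop (345,350). I'll centre by 1.5 mm and close.

>>> step_arm(
  steps=[
    [-0.15,0,0,0],
    [0,0,0,0],
  ],
)

```text
t: 4.6
ee_pos: [510.0, -257.6, 48.0]
ee_rot: [2.168, 2.272, 0.0]
contact_force: [-0.3, 0.1, 0.4]
opening: 1.0
grasp_force: 0.0
```

>>> step_arm(
  steps=[
    [0,0,0,0],
    [0,0,0,0],
    [0,0,0,0],
    [0,0,0,0],
    [0,0,0,0],
    [0,0,0,0],
  ],
  claw=1,
)

```text
t: 5.35
ee_pos: [509.9, -257.3, 47.6]
ee_rot: [2.168, 2.273, 0.0]
contact_force: [1.1, 0.5, 2.3]
opening: 0.357
grasp_force: 59.5
```

>>> step_arm(
  steps=[
    [0,0,-0.5,0],
    [0,0,-1,0],
    [0,0,-2,0],
    [0,0,-2,0],
    [0,0,-2,0],
    [0,0,-1.5,0],
    [0,0,-1,0],
    [0,0,0,0],
  ],
)

```text
t: 6.35
ee_pos: [510.1, -257.4, 148.2]
ee_rot: [2.168, 2.272, 0.001]
contact_force: [0.5, 0.6, -0.6]
opening: 0.354
grasp_force: 59.3
```

Run:
```python
from h import *
s=bot.state();print(s["t"],s["ee_pos"],s["contact_force"],s["opening"],s["grasp_force"]);print(rel(s,[539,253,148]))
c=bot.camera("side");cv2.imwrite("pics/l.png",cv2.resize(c["color"][150:350,310:500],None,fx=3,fy=3,interpolation=2))
```

```text
6.35 [ 510.06223147 -257.44867919  148.22262393] [ 0.53764618  0.64739416 -0.61537391] 0.3540495190834307 59.311931133270264
[ 5.085e+01  5.290e+00 -1.000e-02]
```

View pics/l.png

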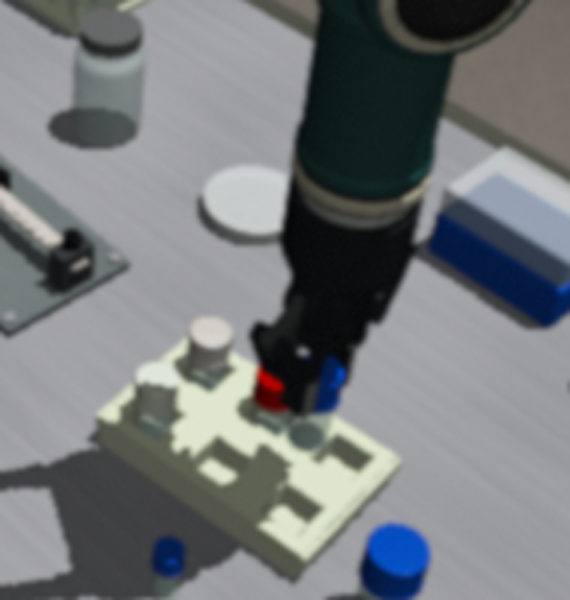

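The vial is clear of the rack and upright in the fingers, with its glass visible at crop (310,425). I'll carry it over the stand.

>>> step_arm(
  steps=[
    [2,0.4,0,0],
    [4,0.5,0,0],
    [5,0.6,0,0],
    [5.5,0.6,0,0],
    [5.5,0.6,0,0],
    [5.5,0.6,0,0],
    [5.5,0.6,0,0],
    [5.5,0.6,0,0],
  ],
)

```text
t: 7.4
ee_pos: [535.1, 132.2, 146.4]
ee_rot: [-2.167, -2.273, 0.002]
contact_force: [1.0, 0.3, -0.7]
opening: 0.354
grasp_force: 59.3
```

>>> step_arm(
  steps=[
    [5,0.4,0,0],
    [4,0.3,0,0],
    [2.4,0.1,0,0],
    [1,0,0,0],
    [0,0,0,0],
    [0,0,0,0],
  ],
)

```text
t: 8.15
ee_pos: [538.3, 252.9, 147.0]
ee_rot: [-2.169, -2.272, 0.002]
contact_force: [-0.4, -0.3, -0.4]
opening: 0.356
grasp_force: 59.3
```

Run:
```python
from h import *
s=bot.state();print(s["t"],s["ee_pos"],s["contact_force"]);print(rel(s,[539,253,51.6]))
```

```text
8.15 [538.25160846 252.91384781 146.95401584] [-0.3966887  -0.28767528 -0.44493103]
[0.01 0.08 9.54]
```

>>> step_arm(
  steps=[
    [0,0.08,1,0],
    [0,0,2,0],
    [0,0,2,0],
    [0,0,2,0],
    [0,0,1,0],
    [0,0,0,0],
    [0,0,0,0],
  ],
)

```text
t: 9.02
ee_pos: [540.0, 254.1, 67.9]
ee_rot: [2.168, 2.273, 0.002]
contact_force: [1.1, -0.6, -1.0]
opening: 0.353
grasp_force: 59.3
```

Run:
```python
from h import *
s=bot.state();print(s["t"],s["ee_pos"],s["contact_force"]);print(rel(s,[539,253,51.6]))
c=bot.camera("side");cv2.imwrite("pics/p.png",cv2.resize(c["color"][110:270,220:380],None,fx=3.7,fy=3.7,interpolation=2))
```

```text
9.025 [540.00787328 254.10803474  67.892581  ] [ 1.12536411 -0.64219189 -0.98186409]
[-0.11 -0.11  1.63]
```

View pics/p.png

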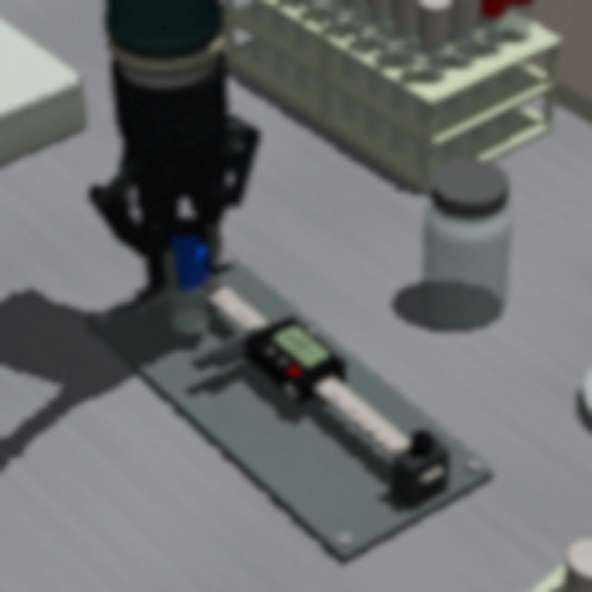

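The vial hangs at crop (188,300) over the plate, between the fixed jaw and the open moving jaw. I'll lower it gently.

>>> step_arm(
  steps=[
    [0,0,0.6,0],
    [0,0,0.4,0],
    [0,0,0.3,0],
    [0,0,0,0],
    [0,0,0,0],
  ],
)

```text
t: 9.7
ee_pos: [539.4, 253.8, 54.3]
ee_rot: [2.169, 2.273, 0.0]
contact_force: [0.0, 0.4, -1.3]
opening: 0.357
grasp_force: 59.3
```

>>> step_arm(
  steps=[
    [0,0,0.1,0],
    [0,0,0.1,0],
    [0,0,0,0],
    [0,0,0,0],
  ],
)

```text
t: 10.2
ee_pos: [539.4, 253.8, 52.3]
ee_rot: [-2.169, -2.273, 0.0]
contact_force: [0.4, -0.4, -0.7]
opening: 0.354
grasp_force: 59.3
```

>>> step_arm(
  steps=[
    [0,0,0.05,0],
    [0,0,0,0],
    [0,0,0,0],
  ],
)

```text
t: 10.58
ee_pos: [539.4, 253.8, 51.8]
ee_rot: [-2.169, -2.273, 0.0]
contact_force: [-0.6, 0.5, 0.1]
opening: 0.355
grasp_force: 59.3
```

>>> step_arm(
  steps=[
    [0,0,0.05,0],
    [0,0,0,0],
    [0,0,0,0],
  ],
)

```text
t: 10.95
ee_pos: [539.5, 253.9, 51.6]
ee_rot: [2.169, 2.273, 0.0]
contact_force: [-0.5, -0.7, 2.8]
opening: 0.358
grasp_force: 59.4
```

>>> step_arm(
  steps=[
    [0,0,0,0],
    [0,0,0,0],
    [0,0,0,0],
    [0,0,0,0],
  ],
  claw=0.25,
)

```text
t: 11.45
ee_pos: [539.4, 253.8, 51.2]
ee_rot: [2.169, 2.273, -0.0]
contact_force: [0.7, -1.4, -0.4]
opening: 0.752
grasp_force: 0.0
```

>>> step_arm(
  steps=[
    [0,0,-0.5,0],
    [0,0,-1.5,0],
    [0,0,-3,0],
    [0,0,-3,0],
    [0,0,-3,0],
    [0,0,-1,0],
    [0,0,0,0],
  ],
)

```text
t: 12.32
ee_pos: [539.9, 254.0, 172.4]
ee_rot: [2.168, 2.272, 0.003]
contact_force: [-0.1, 0.9, -0.3]
opening: 0.748
grasp_force: 0.0
```

>>> step_arm(
  steps=[
    [-2,0,0,0],
    [-5,0,0,0],
    [-5.5,0,0,0],
    [-5,0,0,0],
    [0,0,0,0],
  ],
  claw=1,
)

```text
t: 12.95
ee_pos: [546.2, 74.7, 169.5]
ee_rot: [-2.173, -2.267, 0.005]
contact_force: [-0.9, 0.2, 0.2]
opening: -0.001
grasp_force: 0.0
```

>>> step_arm(
  steps=[
    [0,0,0,-10.6],
    [0,0,0,-10.6],
    [0,0,0,-10.6],
    [0,0,0,-10.6],
    [0,0,0,-10.6],
    [0,0,0,-10.6],
    [0,0,0,-10.6],
    [0,0,0,-10.6],
  ],
)

```text
t: 13.95
ee_pos: [546.5, 79.3, 169.8]
ee_rot: [-0.058, -3.138, 0.0]
contact_force: [0.4, 0.7, -1.1]
opening: 0.001
grasp_force: 0.0
```

Run:
```python
from h import *
th=np.radians(-2.507);R=np.array([[np.cos(th),-np.sin(th)],[np.sin(th),np.cos(th)]]);o=np.array([566,178.06])
s=bot.state();print(s["t"],s["ee_pos"],"stand",R.T@(s["ee_pos"][:2]-o),s["opening"])
T=tool(s);print("tool y yaw",np.degrees(np.arctan2(T[1,1],T[0,1])));print(rel(s,[*(o+R@[-22,-95]),33]))
c=bot.camera("top");cv2.imwrite("pics/t2.png",cv2.resize(c["color"][195:275,215:365],None,fx=5,fy=5,interpolation=2))
c=bot.camera("side");cv2.imwrite("pics/s2.png",cv2.resize(c["color"][150:270,230:370],None,fx=5,fy=5,interpolation=2))
```

```text
13.95 [546.47033216  79.2911283  169.82091929] stand [-15.19068265 -99.5285944 ] 0.0007090352354260189
tool y yaw 87.87211840043528
[ 0.64  0.46 13.68]
```

View pics/s2.png

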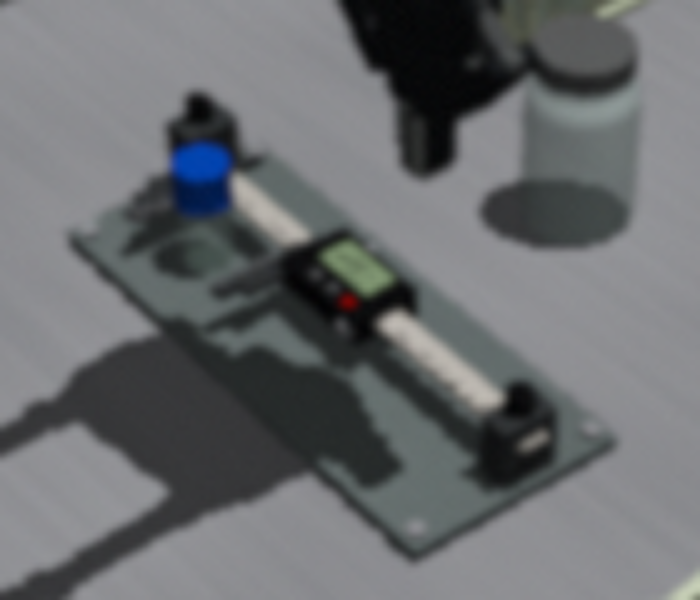

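The vial stands alone and upright at crop (202,180), next to the fixed jaw. The slider is untouched. Now I go down behind the slider, beside the beam.

>>> step_arm(
  steps=[
    [0.74,0.46,1,0],
    [0,0,2.5,0],
    [0,0,3,0],
    [0,0,3,0],
    [0,0,2.2,0],
    [0,0,1.3,0],
    [0,0,0.6,0],
    [0,0,0,0],
  ],
)

```text
t: 15.05
ee_pos: [540.4, 84.0, 35.3]
ee_rot: [-0.069, -3.141, -0.0]
contact_force: [-0.1, -0.8, 0.4]
opening: -0.003
grasp_force: 0.0
```

```bash
cat >> h.py <<'E'
th=np.radians(-2.507);SR=np.array([[np.cos(th),-np.sin(th)],[np.sin(th),np.cos(th)]]);so=np.array([566,178.06])
def st(p): return (SR.T@(np.array(p)[:2]-so)).round(1)
E
python3 - <<'E'
from h import *
s=bot.state();print(s["t"],s["ee_pos"],"stand",st(s["ee_pos"]),s["contact_force"])
c=bot.camera("side")
h=cv2.cvtColor(c["color"],cv2.COLOR_BGR2HSV);m=cv2.inRange(h,(105,150,60),(130,255,255));m[:,:240]=0;m[:,300:]=0
M=cv2.moments(m[150:220],True);u,v=M["m10"]/M["m00"],M["m01"]/M["m00"]+150;print("vial",M["m00"],u,v,st(ray(c,u,v,66)))
cv2.imwrite("pics/s3.png",cv2.resize(c["color"][120:270,220:380],None,fx=4,fy=4,interpolation=2))
E
```

```text
15.05 [540.37384882  84.01325004  35.25707659] stand [-21.5 -95.1] [-0.09049721 -0.79131133  0.36991356]
vial 155.0 269.8 184.78709677419354 [-32.5  73.2]
```

View pics/s3.png

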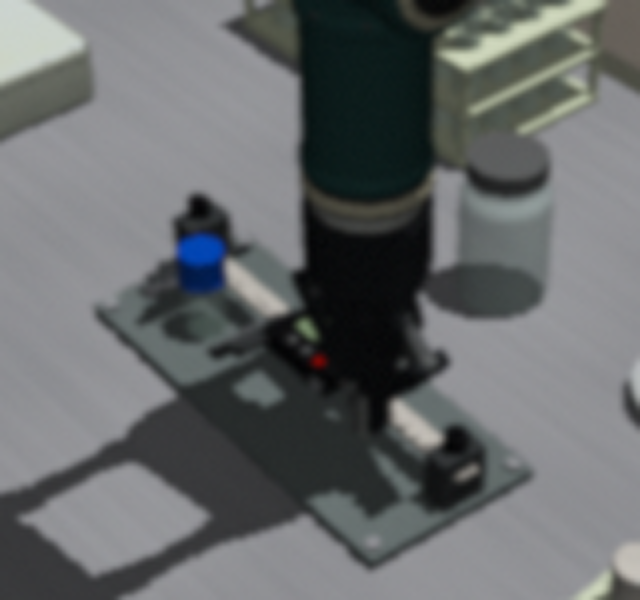

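The vial is at stand (-32, 73). The fingers are down beside the beam behind the housing, at crop (375,410). I'll approach the rear face.

>>> step_arm(
  steps=[
    [0.15,0.5,0.2,0],
    [0,0.5,0,0],
    [0,0.5,0,0],
    [0,0.3,0,0],
    [0,0,0,0],
    [0,0,0,0],
  ],
)

```text
t: 15.85
ee_pos: [539.7, 101.9, 33.2]
ee_rot: [-0.069, -3.141, 0.0]
contact_force: [0.7, -0.2, 0.5]
opening: 0.002
grasp_force: 0.0
```

```bash
cat >> h.py <<'E'
def force(n=8):
    f=[];p=[];w=[]
    for i in range(n): bot.camera("top"); s=bot.state(); f.append(s["contact_force"]);p.append(s["ee_pos"]);w.append(s["wrist_torque"])
    f=np.array(f);print("t",round(s["t"],2),"F",f.mean(0).round(2),"sd",f.std(0).round(2),"stand",st(np.mean(p,0)),"y",np.mean(p,0)[1].round(2),"z",np.mean(p,0)[2].round(1),"M",np.mean(w,0).round(2))
E
python3 -c "from h import *;force()"
```

```text
t 16.25 F [-0.31 -0.1   0.12] sd [0.49 0.47 0.49] stand [-23.  -77.3] y 101.85 z 33.3 M [-0.    0.02 -0.  ]
```

>>> step_arm(
  steps=[
    [0,0.3,0,0],
    [0,0.3,0,0],
    [0,0.3,0,0],
    [0,0.3,0,0],
    [0,0.3,0,0],
    [0,0.3,0,0],
    [0,0.3,0,0],
  ],
)

```text
t: 17.12
ee_pos: [540.5, 122.8, 33.2]
ee_rot: [-0.069, -3.141, 0.001]
contact_force: [-0.8, -3.0, -0.4]
opening: -0.003
grasp_force: 1.3
```

>>> step_arm(
  steps=[
    [0,0.3,0,0],
    [0,0.3,0,0],
    [0,0.3,0,0],
  ],
)

```text
t: 17.5
ee_pos: [540.9, 132.1, 33.2]
ee_rot: [-0.069, -3.141, 0.0]
contact_force: [-0.4, -2.5, 1.5]
opening: 0.001
grasp_force: 1.3
```

Run:
```python
from h import *
force(4)
c=bot.camera("side");cv2.imwrite("pics/s4.png",cv2.resize(c["color"][140:250,230:350],None,fx=5,fy=5,interpolation=2))
```

```text
t 17.7 F [-0.35 -1.28  0.48] sd [0.29 0.52 0.16] stand [-23.  -46.8] y 132.33 z 33.3 M [-0.23  0.1   0.  ]
```

View pics/s4.png

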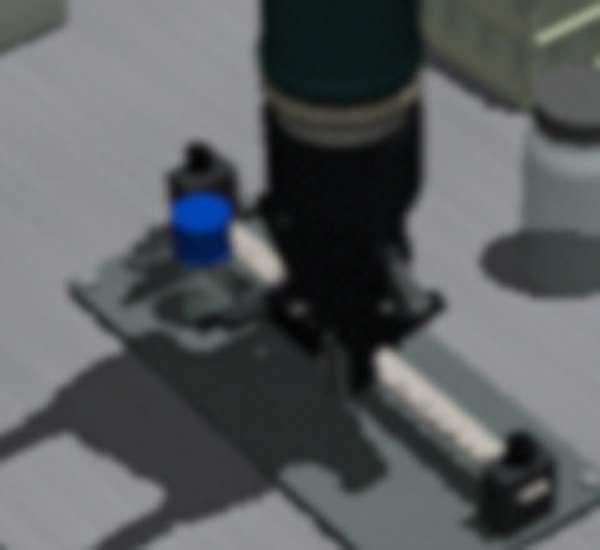

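The slider moves under about 2.5 N with no twist seen, and the vial at crop (202,230) is untouched. I'll carry on short of the closing range.

>>> step_arm(
  steps=[
    [0,0.3,0,0],
    [0,0.3,0,0],
    [0,0.3,0,0],
    [0,0.3,0,0],
    [0,0.2,0,0],
    [0,0.1,0,0],
    [0,0.1,0,0],
  ],
)

```text
t: 18.62
ee_pos: [541.6, 148.0, 33.2]
ee_rot: [-0.069, -3.141, 0.0]
contact_force: [-1.2, -2.5, 0.6]
opening: -0.003
grasp_force: 1.3
```

```bash
cat >> h.py <<'E'
def vial(n=2):
    r=[]
    for i in range(n):
        c=bot.camera("side");h=cv2.cvtColor(c["color"],cv2.COLOR_BGR2HSV);m=cv2.inRange(h,(105,150,60),(130,255,255));m[:,:240]=0;m[:,300:]=0
        M=cv2.moments(m[150:220],True);u,v=M["m10"]/M["m00"],M["m01"]/M["m00"]+150;r.append([u,v])
    u,v=np.mean(r,0);print("vial px",M["m00"],u.round(2),v.round(2),st(ray(c,u,v,66)))
E
python3 -c "from h import *;vial(1);force(4)"
```

```text
vial px 154.0 269.84 184.81 [-32.5  73.1]
t 18.88 F [-1.36 -2.13  0.02] sd [0.58 0.19 0.66] stand [-23.  -31.1] y 148.01 z 33.3 M [-0.28  0.14 -0.02]
```

>>> step_arm(
  steps=[
    [0,0.1,0,0],
    [0,0.1,0,0],
    [0,0.1,0,0],
    [0,0.1,0,0],
  ],
)

```text
t: 19.38
ee_pos: [541.8, 151.8, 33.3]
ee_rot: [-0.069, -3.141, 0.0]
contact_force: [-1.5, -3.4, 0.0]
opening: -0.0
grasp_force: 1.7
```

```bash
python3 -c "from h import *;vial(1);force(4)"
```

```text
vial px 153.0 269.56 184.6 [-32.5  74.2]
t 19.62 F [-0.43 -2.71  0.1 ] sd [0.41 0.33 0.38] stand [-23.  -27.1] y 151.94 z 33.3 M [-0.45  0.13  0.01]
```

>>> step_arm(
  steps=[
    [0,0.1,0,0],
    [0,0.1,0,0],
    [0,0.1,0,0],
    [0,0.1,0,0],
    [0,0.1,0,0],
  ],
)

```text
t: 20.25
ee_pos: [542.1, 157.0, 33.3]
ee_rot: [-0.069, -3.141, 0.0]
contact_force: [-0.4, -3.5, 0.5]
opening: 0.002
grasp_force: 1.7
```

```bash
python3 -c "from h import *;vial(1);force(4)"
```

```text
vial px 152.0 268.57 183.75 [-32.5  78.8]
t 20.5 F [-0.86 -2.22  0.4 ] sd [0.6  0.29 0.26] stand [-22.9 -22. ] y 157.05 z 33.3 M [-0.41  0.15  0.  ]
```

>>> step_arm(
  steps=[
    [0,0.03,0,0],
    [0,0.03,0,0],
    [0,0.03,0,0],
    [0,0.03,0,0],
  ],
)

```text
t: 21.0
ee_pos: [542.2, 158.1, 33.3]
ee_rot: [-0.069, -3.141, 0.0]
contact_force: [-1.5, -1.9, 0.5]
opening: 0.003
grasp_force: 1.6
```

>>> step_arm(
  steps=[
    [0,0.02,0,0],
    [0,0.02,0,0],
    [0,0.02,0,0],
  ],
)

```text
t: 21.38
ee_pos: [542.2, 158.7, 33.3]
ee_rot: [0.069, 3.141, 0.0]
contact_force: [-0.7, -4.5, -0.2]
opening: -0.001
grasp_force: 1.6
```

```bash
python3 -c "from h import *;force(3);print(bot.state()['grasp_force']);vial(1)"
```

```text
t 21.52 F [-1.55 -3.54 -0.01] sd [0.33 0.3  0.39] stand [-23.  -20.3] y 158.74 z 33.3 M [-0.51  0.13 -0.02]
1.5748673648340628
vial px 148.0 268.29 183.51 [-32.5  80.1]
```

>>> step_arm(
  steps=[
    [0,0.02,0,0],
    [0,0.02,0,0],
  ],
)

```text
t: 21.82
ee_pos: [542.2, 159.1, 33.3]
ee_rot: [-0.069, -3.141, 0.0]
contact_force: [-1.2, -3.2, 0.5]
opening: 0.001
grasp_force: 1.6
```

>>> step_arm(
  steps=[
    [0,0.02,0,0],
    [0,0.02,0,0],
    [0,0.01,0,0],
  ],
)

```text
t: 22.2
ee_pos: [542.2, 159.6, 33.3]
ee_rot: [-0.069, -3.141, 0.0]
contact_force: [-1.7, -3.4, -0.1]
opening: -0.002
grasp_force: 1.6
```

>>> step_arm(
  steps=[
    [0,0.02,0,0],
    [0,0.02,0,0],
    [0,0.01,0,0],
  ],
)

```text
t: 22.58
ee_pos: [542.2, 160.1, 33.3]
ee_rot: [-0.069, -3.141, 0.0]
contact_force: [-0.9, -3.5, -0.4]
opening: -0.002
grasp_force: 1.6
```

>>> step_arm(
  steps=[
    [0,0.02,0,0],
    [0,0.02,0,0],
    [0,0.01,0,0],
  ],
)

```text
t: 22.95
ee_pos: [542.3, 160.5, 33.3]
ee_rot: [0.069, 3.141, -0.0]
contact_force: [-1.0, -3.9, -0.9]
opening: -0.001
grasp_force: 2.1
```

```bash
python3 -c "from h import *;force(5);print(bot.state()['grasp_force']);vial(1)"
```

```text
t 23.2 F [-0.9  -4.34  0.32] sd [0.44 0.33 0.52] stand [-23.  -18.6] y 160.48 z 33.3 M [-0.67  0.15 -0.02]
2.1518179663689807
vial px 142.0 267.96 183.13 [-32.3  82. ]
```

>>> step_arm(
  steps=[
    [0,0.01,0,0],
    [0,0,0,0],
  ],
)

```text
t: 23.5
ee_pos: [542.3, 160.6, 33.3]
ee_rot: [-0.069, -3.141, 0.0]
contact_force: [-0.7, -5.1, 0.9]
opening: 0.002
grasp_force: 2.4
```

```bash
python3 -c "from h import *;force(6);print(bot.state()['grasp_force'])"
```

```text
t 23.8 F [-1.14 -4.78  0.42] sd [0.47 0.34 0.5 ] stand [-23.  -18.5] y 160.59 z 33.3 M [-0.79  0.16 -0.  ]
2.508589904755354
```

>>> step_arm(
  steps=[
    [0,0.01,0,0],
    [0,0,0,0],
  ],
)

```text
t: 24.05
ee_pos: [542.3, 160.6, 33.3]
ee_rot: [-0.069, -3.141, 0.0]
contact_force: [-1.1, -6.0, -1.0]
opening: -0.0
grasp_force: 2.6
```

```bash
python3 -c "from h import *;force(6);print(bot.state()['grasp_force'])"
```

```text
t 24.35 F [-1.14 -5.21  0.24] sd [0.69 0.26 0.26] stand [-22.9 -18.4] y 160.65 z 33.3 M [-0.85  0.15 -0.  ]
2.619131206884049
```

The push is 5.2 N, of which about 2.7 N is on the glass. I'll back off gently.

>>> step_arm(
  steps=[
    [0,-0.02,0,0],
    [0,-0.05,0,0],
    [0,-0.1,0,0],
    [0,-0.3,0,0],
    [0,-0.8,0,0],
    [0,-1,0,0],
    [0,-0.5,0,0],
    [0,0,0,0],
  ],
)

```text
t: 25.35
ee_pos: [541.1, 132.5, 33.3]
ee_rot: [-0.07, -3.141, -0.0]
contact_force: [-0.2, -0.2, -0.3]
opening: 0.004
grasp_force: 0.0
```

>>> step_arm(
  steps=[
    [0,0,-1,0],
    [0,0,-2,0],
    [0,0,-4,0],
    [0,0,-4,0],
    [0,0,-3,0],
    [0,-4,-1,0],
    [0,-4,0,0],
    [0,0,0,0],
  ],
)

```text
t: 26.35
ee_pos: [537.8, 51.5, 184.4]
ee_rot: [0.073, 3.139, -0.001]
contact_force: [-0.4, 0.6, 0.5]
opening: -0.001
grasp_force: 0.0
```

Run:
```python
from h import *
vial(1);force(2)
c=bot.camera("top");im=c["color"]
cv2.imwrite("pics/f.png",cv2.resize(im[190:310,210:360],None,fx=5,fy=5,interpolation=2))
```

```text
vial px 142.0 268.01 183.14 [-32.2  81.9]
t 26.5 F [-0.38  0.38 -0.06] sd [0.37 0.26 0.26] stand [ -22.9 -125.6] y 53.59 z 183.7 M [ 0.01 -0.04  0.01]
```

View pics/f.png

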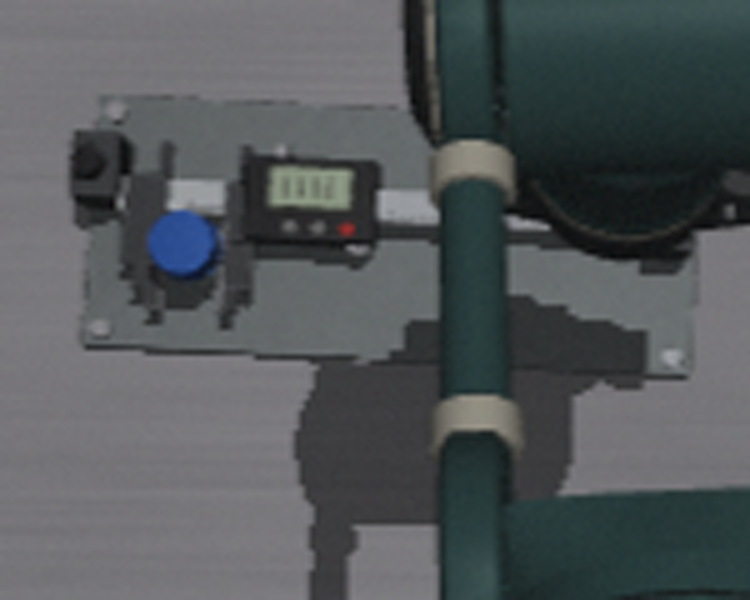

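The picture shows the jaws closed on the glass, with the vial at crop (183,243) and the slider square. The vial did not move when I let go.

```bash
python3 -c "from h import *;print(bot.job_done())"
```

```text
the job is handed in; nothing more can be done
None
```

I stood the blue-capped vial upright on the caliper stand in the inner half of the jaws, closed the caliper on it with an estimated press of about 2.7 N, let go and handed the job in. I couldn't measure the press left after release, and the hand-in returned no verdict.

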